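Lean the café menu screen back

ROBOT

A 6-joint arm with a two-finger parallel gripper is mounted at the origin on the work surface. World frame = base frame: x ahead of the robot, y to its left, z up, the work surface at z = 0. Lengths are in m, angles in rad, forces in N, time in s.
With the tool pointing down it reaches from about 0.425 to 0.95 m from the base axis. Payload 3.5 kg.
Tool frame: the origin (TCP) lies at the very end of the fingers, on their centre line; the grasp point (between the pads) lies ctrl.grip_point_offset behind it (ctrl.grip_point_offset is the distance from the TCP to the grasp point, in m); z points along the fingers, y is the direction in which the jaws open and shut (so a half turn about z gives the same grasp; the last joint's range is limited). The gripper opens to 85 mm and grips with 20 to 120 N. Pads are 22 mm wide; open, the fingers measure 114 mm over their backs; the gripper's body (76 mm by 85 mm) begins 54 mm behind the grasp point. The pads swing forward as they close: fully open they stand 13 mm farther back than shut.
Start: joints at [-1.365, 0.286, 1.577, -0, 1.279, -0.15], TCP at [0.235, -0.633, 0.231] pointing down, gripper open.
Joint ranges: [-2.77, 2.77], [-0.9, 2.22], [0.21, 2.48], [-1.53, 4.67], [0.24, 2.81], [-2.84, 2.84]. Speed limits (rad/s): [2.79, 2.79, 3.14, 3.14, 3.14, 3.14].

INTERFACE

Orientations are given as a unit quaternion [x, y, z, w].
In Python, from plant import telemetry, imaging, ticket, finder, ctrl gives the robot as it stands. The module is installed in compiled form; this text tells all that it offers.
- The arm moves only by the shell command python3 -m crank 'ROWS' [FORCE]. ROWS is JSON, a list of rows, each a list of 7 numbers: the shift along the tool's x, y, z scaled (see below), then the turn, a rotation vector about the tool's x, y, z scaled (see below), then the opening, from 0 (shut) to 1 (fully open). A call has 1 to 12 rows; each row is the pose to reach, as a shift and turn from the pose commanded when the call began, along the tool's axes at that moment; what a row does not reach only later rows make up. The controller multiplies each number of a shift by 0.15 m and each number of a turn by 90 degrees. A row lasts 1/10 s, in which the tool goes at most 50 mm and 8.59 degrees, less where a joint would pass 70% of its speed; a pose out of reach is approached as far as the arm can. A call with a number of a shift or a turn outside -1 to 1 is refused whole. A call with a gripper value outside its range is refused whole. The fingers move at their own pace and stop on an object; FORCE is the grip in N (left out, the last holds). Time passes only in rows, so rows that repeat a pose let the fingers close. It gives the time, the measured TCP pose, the force and the opening at its end, in the units of the state.
- telemetry.get_state(): the state, without advancing time (a new reading comes with each control period).
- imaging.read_camera(name): name is "scene" or "top" or "wrist"; returns a dict with "pixels" (384x512x3 uint8, red, green, blue), "vfov" (degrees; the focal length in pixels is half the picture's height over the tangent of half this angle, whatever the lens; pixels are square), "cx", "cy" (the principal point, pixels), "rvec" (rotation vector, rad) and "tvec" (3), from world to camera coordinates, as OpenCV has them. Camera axes: x right, y down, z forward; pixel columns grow to the right and rows downward; lengths in m; the calibration is good to about 2 mm. A picture is of the moment at which its call begins. There is no depth.
- ticket.sign_off(): hands the job in, once; it reports no verdict.
Trained networks look in a picture, given as the dict that the camera call returned (one of the last four; its "shot" number tells which), for a name from the list of things; names that differ only in an ending like _2 or _b are one class to them, and where a whole thing is asked for, a point or a joint stands for the part that bears it (a point fixed in the world has none). Each returns a list of dicts, best first, with "confidence" (0 to 1); they miss things now and then, are a little off and sometimes report something else, mostly with a low value. They report only what shows in the picture. A call takes as long as a camera call.
- finder.masks_of(label, picture): "pixels" (384x512 bool, what is visible of it) and "extent" ([left, top, right, bottom] in pixels, round what is visible of it).
- finder.pinpoint(label, picture): "location" ([row, column] in pixels: a listed point, or the origin of a listed thing).
The state is a dict: "time": time; "qpos": joint angles; "dq": joint speeds; "joint_efforts": joint torques, N m; "eef_pos": TCP position; "tcp_rot": TCP orientation; "contact_force": force on the tool from outside, world axes, zero at the start; "wrist_torque": the same for the moment, N m; "opening": opening from 0.0 (shut) to 1.0 (fully open).
Only numpy, scipy, OpenCV 4.12 (cv2) and the standard library are available. Lean on these libraries where they do the work, as an engineer would, in place of code of your own. Each camera call takes 0.05 s, during which the arm holds its last target.

TASK

Lean the counter screen with the orange grip tab back until it is 40 degrees from upright, moving it gently with no jerk or knock, then let go and make sure that it stays there. Leave the screen with the blue tab as it is.

Things in the scene. Friction and masses are not known exactly. Their poses are not given: they have to be found in the camera images.
- menu (a joint): tilt of the orange-tab screen about its level hinge, rad: 0 = upright, positive = leaning back, i.e. top towards the robot's side of the counter and lit face turned up; travel -0.4 to 1.4. The hinge is stiff, without spring: it needs 3 to 6 N at the tab to move and stays where it is left. The screen starts near upright.
- menu_tab (a point): grip point of the orange tab standing up from the middle of the screen's top edge, in line with the screen. Tab 24 mm wide (along the hinge, the way to pinch it), 12 thick, 60 tall; this point is on its centre line, 24 mm below its top end, 36 mm above the screen's top edge, 176 mm from the hinge line. Turns with the screen: y along the hinge, z up the tab, x out of the lit face.
- menu_hinge (a point): middle of the orange-tab screen's hinge line, 60 mm above the counter, on the fixed stand (round dark foot 120 mm in diameter, orange ring, bolted down). It does not turn with the screen: y along the hinge, z up, x forward out of the upright screen's face; the screen leans back towards -x.
- queue_tab (a point): the same grip point on the other, equal screen, which has a blue tab and blue ring: to be left alone. Each screen is a black slab 200 wide, 130 tall, 12 thick, its lower edge 10 mm from its hinge, its lit face towards the customers, away from the robot.

How it is judged:
By the outcome, as a careful person would: the job done as asked, in the order asked, and still so for the second after the job is handed in, with the robot touching nothing.
It also fails if it takes over 29 s, if anything falls off the work surface, if the arm or the gripper's body presses on something with over 40 N, if the wrist force passes 120 N, or if a joint passes its speed limit or range.

## Working session

There is one attempt and no reset: what is moved stays moved. The work goes in short steps, Python scripts to look and compute and a shell command to move; the robot and the scene stay as the last step left them, time stands still between calls to the robot, and variables do not carry over. Pictures are saved under pics/ and viewed, and the job is handed in when it is done.

```bash
mkdir -p pics; ls; cat > h.py <<'E'
import numpy as np,cv2
from scipy.spatial.transform import Rotation as R
from plant import telemetry, imaging, ticket, finder, ctrl
def cam(p):
    h=p["pixels"].shape[0]; f=h/2/np.tan(np.radians(p["vfov"])/2)
    return np.array([[f,0,p["cx"]],[0,f,p["cy"]],[0,0,1]]),cv2.Rodrigues(np.array(p["rvec"],float))[0],np.array(p["tvec"],float)
def P(p):
    K,r,t=cam(p); return K@np.c_[r,t]
def proj(p,X):
    x=P(p)@np.r_[X,1]; return x[:2]/x[2]
def ray(p,uv):
    K,r,t=cam(p); d=r.T@np.linalg.inv(K)@np.r_[uv,1]; return -r.T@t,d/np.linalg.norm(d)
def tri(a,b,ua,ub):
    X=cv2.triangulatePoints(P(a),P(b),np.float64(ua).reshape(2,1),np.float64(ub).reshape(2,1)); return (X[:3]/X[3]).ravel()
def save(p,n): cv2.imwrite("pics/"+n,p["pixels"][:,:,::-1])
E
python3 - <<'E'
from h import *
s=telemetry.get_state(); print(s, ctrl.grip_point_offset)
for n in ["scene","top","wrist"]:
    p=imaging.read_camera(n); save(p,n+"0.png"); print(n,p["vfov"],-cam(p)[1].T@cam(p)[2])
    for l in ["menu_tab","menu_hinge","queue_tab"]:
        print(l,[(np.round(d["location"],1),round(d["confidence"],2)) for d in finder.pinpoint(l,p)])
E
```

```text
pics
{'time': 0.0, 'qpos': array([-1.36504815e+00,  2.87198192e-01,  1.57818660e+00,  2.95119550e-05,
        1.27857463e+00, -1.49982771e-01]), 'dq': array([-0.00131766,  0.00160192, -0.00220449,  0.0025906 ,  0.00104999,
        0.00080019]), 'joint_efforts': array([-3.67286266e-04, -4.05983841e+01, -2.92626411e+01, -1.98018056e-04,
        5.88369090e-03,  9.08891735e-06]), 'eef_pos': array([ 0.23499624, -0.63207532,  0.22992028]), 'tcp_rot': array([ 9.84223660e-01,  1.76924804e-01, -1.88718334e-05, -1.18331952e-03]), 'contact_force': array([-0.20808691, -0.06479344, -1.19771469]), 'wrist_torque': array([ 0.01237772, -0.00113727, -0.04266868]), 'opening': 1.0019071595009494} 0.0187
scene 44.19902337142431 [ 1.16133366 -0.43814227  0.71764209]
menu_tab [(array([121.5, 333.5]), 0.84)]
menu_hinge [(array([187.5, 323.1]), 0.9)]
queue_tab [(array([198.4, 202.4]), 0.9)]
top 57.44194049629755 [ 0.51766267 -0.01075633  0.82931903]
menu_tab [(array([184.4, 147.4]), 0.92)]
menu_hinge [(array([200.1, 172.8]), 0.61)]
queue_tab [(array([167.6, 344.6]), 0.55)]
wrist 59.80858677484167 [ 0.29926598 -0.60788506  0.37516181]
menu_tab []
menu_hinge []
queue_tab []
```

View pics/scene0.png

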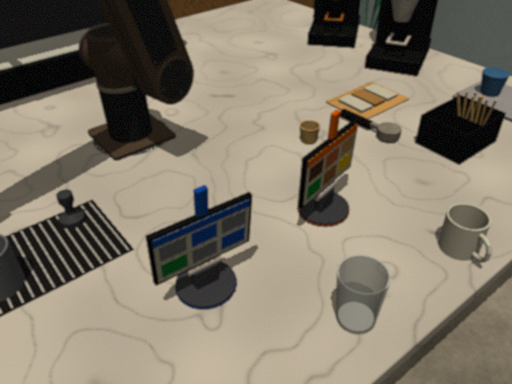

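View pics/top0.png

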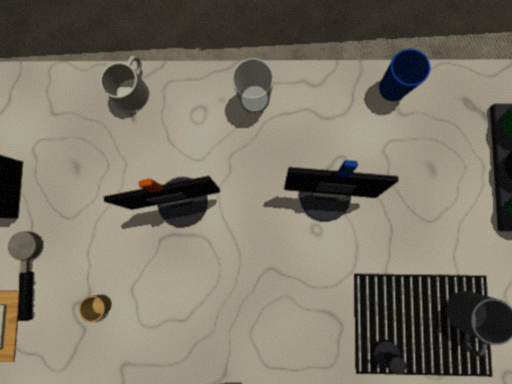

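```bash
python3 - <<'E'
from h import *
a=imaging.read_camera("scene");b=imaging.read_camera("top")
L={}
for l in ["menu_tab","menu_hinge","queue_tab"]:
    u=finder.pinpoint(l,a)[0]["location"][::-1];v=finder.pinpoint(l,b)[0]["location"][::-1]
    X=tri(a,b,u,v);L[l]=X;print(l,u,v,X,proj(a,X)-u,proj(b,X)-v)
d=L["menu_tab"]-L["menu_hinge"];print(d,np.linalg.norm(d))
for p,n in((a,"s"),(b,"t")):
  for l in ["menu_tab","queue_tab"]:
    for m in finder.masks_of(l,p): print(n,l,m["extent"],m["confidence"],m["pixels"].sum())
E
```

```text
Traceback (most recent call last):
IndexError: list index out of range
```

The scene picture shows the orange tab at about (334,121) with its foot at (323,205), and the blue one nearer the camera. In the top picture the orange tab is at (150,185) and its screen runs from (105,198) to (219,187). The small cup at (92,308) is behind the screen, on the robot's side.

```bash
cat >> h.py <<'E'
def pin(l,n,k=4):
    for _ in range(k):
        p=imaging.read_camera(n); r=finder.pinpoint(l,p)
        if r and r[0]["confidence"]>.4: return p,np.array(r[0]["location"][::-1],float)
    return p,None
E
python3 - <<'E'
from h import *
L={}
for l in ["menu_tab","menu_hinge"]:
    a,u=pin(l,"scene");b,v=pin(l,"top")
    X=tri(a,b,u,v);L[l]=X;print(l,u,v,X,proj(a,X)-u,proj(b,X)-v)
d=L["menu_tab"]-L["menu_hinge"];print(d,np.linalg.norm(d))
for p,n in((a,"s"),(b,"t")):
    for m in finder.masks_of("menu_tab",p)[:2]: print(n,m["extent"],m["confidence"],m["pixels"].sum())
# zoom crops
for p,n,(x0,y0,w,h) in((a,"zs.png",(280,90,100,150)),(b,"zt.png",(90,150,150,100))):
    c=p["pixels"][y0:y0+h,x0:x0+w,::-1];cv2.imwrite("pics/"+n,cv2.resize(c,None,fx=4 if n=="zs.png" else 5,fy=4 if n=="zs.png" else 5,interpolation=cv2.INTER_CUBIC))
E
```

```text
menu_tab [332.8 122.1] [146.5 185.4] [0.59711762 0.19685797 0.23313261] [ 0.9009888  -0.29505304] [1.5612312  1.21433555]
menu_hinge [322.6 190.4] [173.8 200.6] [0.58718391 0.19626853 0.05192311] [ 1.11747556 -0.29584354] [1.69172738 1.258562  ]
[0.0099337  0.00058943 0.1812095 ] 0.1814825303216135
s [296.7, 109.9, 358.2, 209.7] 0.83 2932
t [103.2, 174.9, 217.7, 209.0] 0.8 2167
```

View pics/zs.png

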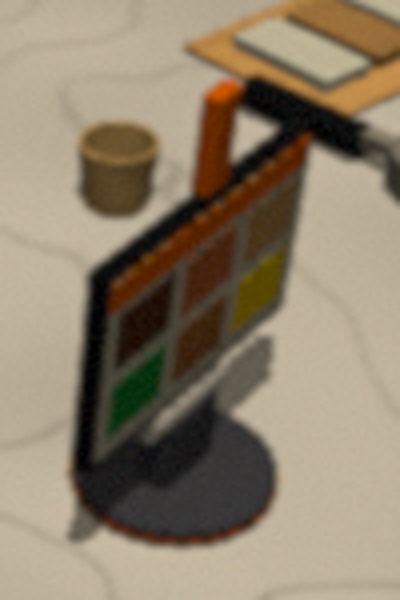

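View pics/zt.png

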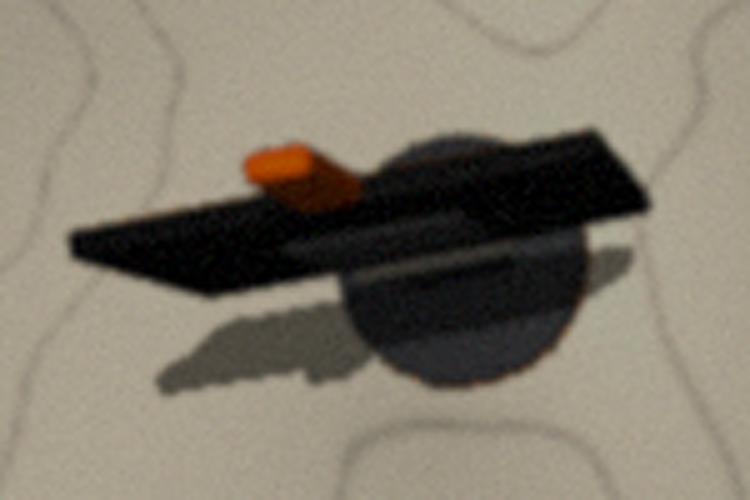

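```bash
cat > fit.py <<'E'
from h import *
from scipy.optimize import minimize
def masks(n,k=5,l="menu_tab"):
    out=[]
    for _ in range(k):
        p=imaging.read_camera(n); r=finder.masks_of(l,p)
        if r and r[0]["confidence"]>.4: out.append((p,r[0]))
        if len(out)==2: break
    return out
def hulls(q):
    x,y,yaw,t=q[:4]
    Rz=R.from_euler("z",yaw)*R.from_euler("y",-t)
    H=np.array([x,y,.06])
    def box(w,d,z0,z1): return H+Rz.apply([[a*d/2,b*w/2,c] for a in(-1,1) for b in(-1,1) for c in(z0,z1)])
    return [box(.2,.012,.01,.14),box(.024,.012,.14,.2)],H,Rz
def sil(p,q,sh,S=2):
    im=np.zeros((384*S,512*S),np.uint8)
    for b in hulls(q)[0]:
        uv=np.array([proj(p,X) for X in b])+sh
        cv2.fillConvexPoly(im,cv2.convexHull(np.round(((uv+.5)*S-.5)*16).astype(np.int32)),255,shift=4)
    return cv2.GaussianBlur(cv2.resize(im,(512,384),interpolation=cv2.INTER_AREA).astype(np.float32)/255,(0,0),1.5)
def fit(names,q0):
    D=[(n,p,cv2.GaussianBlur(m["pixels"].astype(np.float32),(0,0),1.5)) for n in names for p,m in masks(n)]
    def cost(q):
        c=0
        for n,p,m in D:
            i=names.index(n); sh=q[4+2*i:6+2*i]
            c+=((sil(p,q,sh)-m)**2).sum()/len(D)+2*np.sum(sh**2)
        return c
    best=None
    for t0 in (q0[3],q0[3]+.1,q0[3]-.1):
        q=np.r_[q0[:3],t0,np.zeros(2*len(names))]
        sim=np.array([q]+[q+d for d in np.diag(np.r_[.01,.01,.08,.08,np.ones(2*len(names))])])
        r=minimize(cost,q,method="Nelder-Mead",options=dict(initial_simplex=sim,maxfev=900,xatol=1e-4,fatol=.01))
        print(round(r.fun,1),np.round(r.x,4),"tilt deg",np.degrees(r.x[3]).round(2),"yaw",np.degrees(r.x[2]).round(2))
        if best is None or r.fun<best.fun: best=r
    for n,p,m in D:
        i=names.index(n); o=p["pixels"].copy()
        for b in hulls(best.x)[0]:
            uv=np.array([proj(p,X) for X in b])+best.x[4+2*i:6+2*i]
            cv2.polylines(o,[cv2.convexHull(uv.round().astype(np.int32))],True,(0,255,0))
        cs,_=cv2.findContours((m>.5).astype(np.uint8),0,2); cv2.drawContours(o,cs,-1,(255,0,255),1)
        c=proj(p,hulls(best.x)[1]+[0,0,.08]).astype(int)
        c=o[max(c[1]-70,0):c[1]+70,max(c[0]-70,0):c[0]+70,::-1]
        cv2.imwrite(f"pics/fit_{n}_{p['shot']}.png",cv2.resize(c,(560,560),interpolation=cv2.INTER_CUBIC)); print(f"pics/fit_{n}_{p['shot']}.png")
    return best.x
E
python3 - <<'E'
from fit import *
q=fit(["scene","top"],[.587,.196,-.1,0.])
_,H,Rz=hulls(q);print("tab",H+Rz.apply([0,0,.176]))
E
```

```text
59.3 [ 0.5921  0.1912  0.2022 -0.0437 -0.1058 -0.3457 -0.6853 -0.7572] tilt deg -2.5 yaw 11.58
53.3 [ 0.593   0.192   0.2031 -0.0461 -0.9091  0.2455 -0.3063  0.0127] tilt deg -2.64 yaw 11.64
57.0 [ 0.5919  0.1898  0.205  -0.0486  0.4995 -0.4663 -1.2048 -0.3447] tilt deg -2.78 yaw 11.74
pics/fit_scene_12.png
pics/fit_scene_13.png
pics/fit_top_14.png
pics/fit_top_15.png
tab [0.60098051 0.19363541 0.23581319]
```

View pics/fit_scene_13.png

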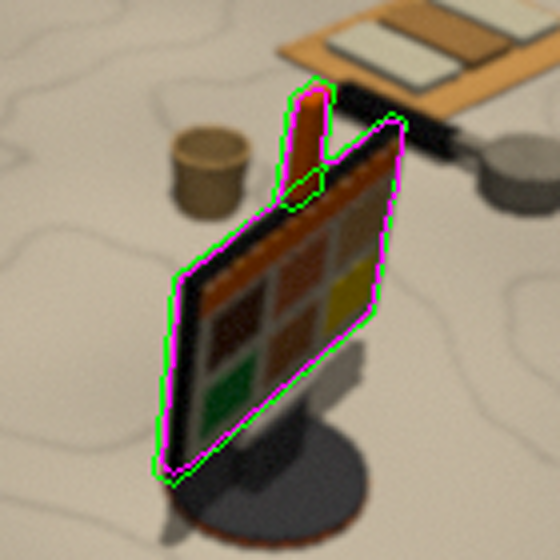

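View pics/fit_top_15.png

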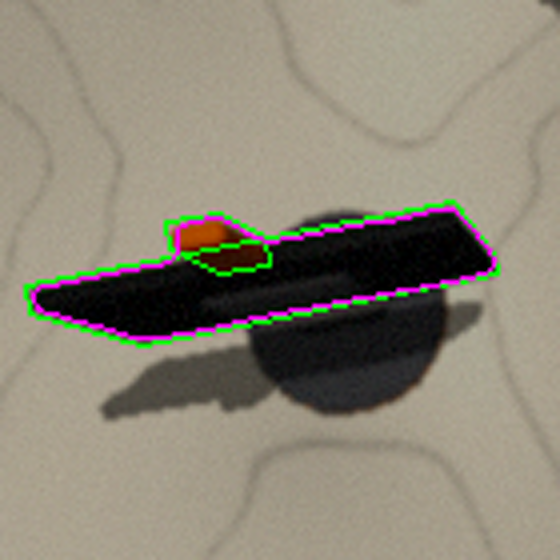

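```bash
cat >> h.py <<'E'
def goal(q):  # hinge x,y, yaw, tilt, back-off along the tool -> tcp pos, rot
    x,y,yaw,t,back=q
    Rt=R.from_euler("z",yaw)*R.from_euler("y",-t)
    H=np.array([x,y,.06])
    pos=H+Rt.apply([0,0,.176-ctrl.grip_point_offset+back])
    return pos,Rt*R.from_euler("x",np.pi)   # tool z = -tab z, y = -hinge y
def rel(pos,rot,p0,r0):
    s=r0.inv().apply(pos-p0)/.15; w=(r0.inv()*rot).as_rotvec()/(np.pi/2); return np.round(np.r_[s,w],3)
E
python3 - <<'E'
from h import *
s=telemetry.get_state();p0=s["eef_pos"];r0=R.from_quat(s["tcp_rot"]);print(s["time"])
pos,rot=goal([.5925,.1915,.203,-.046,.06])
for f in (rot,rot*R.from_euler("z",np.pi)): print(rel(pos,f,p0,r0),f.as_matrix().round(2).tolist())
print(pos, r0.as_matrix().round(2))
E
```

```text
1.9
[ 4.213e+00 -4.310e+00 -3.050e-01  2.000e-03 -2.900e-02  9.700e-02] [[0.98, 0.2, -0.05], [0.2, -0.98, -0.01], [-0.05, 0.0, -1.0]]
[ 4.213e+00 -4.310e+00 -3.050e-01  4.400e-02  3.000e-03 -1.902e+00] [[-0.98, -0.2, -0.05], [-0.2, 0.98, -0.01], [0.05, -0.0, -1.0]]
[0.6022871  0.19351453 0.27707014] [[ 0.94  0.35  0.  ]
 [ 0.35 -0.94 -0.  ]
 [-0.    0.   -1.  ]]
```

The fitted outlines match the screen in both views: tilt about -2.6°, yaw about 11.6°. I'll travel high over the blue screen.

```bash
python3 -m crank '[[0,0,-0.3,0,0,0,1],[0,0,-0.6,0,0,0,1],[0.2,-0.2,-0.9,0,0,0,1],[0.43,-0.43,-0.9,0,0,0.05,1],[0.65,-0.65,-0.9,0,0,0.09,1],[0.85,-0.85,-0.9,0,0,0.097,1]]' 40
python3 - <<'E'
from h import *
s=telemetry.get_state();p0=s["eef_pos"];r0=R.from_quat(s["tcp_rot"])
pos,rot=goal([.5925,.1915,.203,-.046,.14]);print(p0,rel(pos,rot,p0,r0))
E
```

```text
time: 2.5
eef_pos: [0.3108, -0.4672, 0.3674]
tcp_rot: [0.995, 0.101, 0.0, 0.001]
contact_force: [-0.2, 0.4, 0.4]
opening: 0.998
[ 0.31083009 -0.46720742  0.36742082] [ 2.810e+00 -3.927e+00  6.400e-02  1.000e-03 -3.000e-02 -1.000e-03]
```

```bash
python3 -m crank '[[0.17,-0.24,0,0,0,0,1],[0.35,-0.49,0,0,0,0,1],[0.53,-0.74,0,0,0,0,1],[0.7,-0.98,0,0,0,0,1]]' | head -2
python3 -m crank '[[0.17,-0.24,0,0,0,0,1],[0.35,-0.49,0,0,0,0,1],[0.53,-0.74,0,0,0,0,1],[0.7,-0.98,0,0,0,0,1]]' | head -2
python3 -m crank '[[0.17,-0.24,0,0,0,0,1],[0.35,-0.49,0,0,0,0,1],[0.53,-0.74,0,0,0,0,1],[0.7,-0.98,0,0,0,0,1]]' | head -2
python3 -m crank '[[0.2,-0.27,0,0,-0.01,0,1],[0.4,-0.55,0.02,0,-0.02,0,1],[0.6,-0.82,0.04,0,-0.03,0,1],[0.7,-0.97,0.06,0,-0.03,0,1],[0.7,-0.98,0.06,0,-0.03,0,1]]'
python3 - <<'E'
from h import *
s=telemetry.get_state();p0=s["eef_pos"];r0=R.from_quat(s["tcp_rot"])
p=imaging.read_camera("wrist");save(p,"w1.png");r=finder.pinpoint("menu_tab",p);print(r)
pos,rot=goal([.5925,.1915,.203,-.046,0]);print(p0,rel(pos,rot,p0,r0))
print("proj tab",proj(p,hull if 0 else pos+R.from_euler('z',.203).apply([0,0,.0187])), "tabtop",proj(p,pos+np.array([0,0,.0427])))
p=imaging.read_camera("scene");save(p,"s1.png")
E
```

```text
time: 2.9
eef_pos: [0.3838, -0.3017, 0.3666]
time: 3.3
eef_pos: [0.4569, -0.1365, 0.3667]
time: 3.7
eef_pos: [0.5301, 0.0288, 0.3667]
time: 4.2
eef_pos: [0.6031, 0.1952, 0.3556]
tcp_rot: [0.994, 0.104, -0.025, 0.002]
contact_force: [-0.2, -0.3, 0.1]
opening: 1.001
[{'location': [180.4, 261.1], 'confidence': 0.77}]
[0.60307154 0.19524539 0.35555929] [ 0.02   0.011  0.923 -0.     0.002  0.003]
proj tab [263.8649928  181.77518862] tabtop [264.11974784 191.16371144]
```

View pics/w1.png

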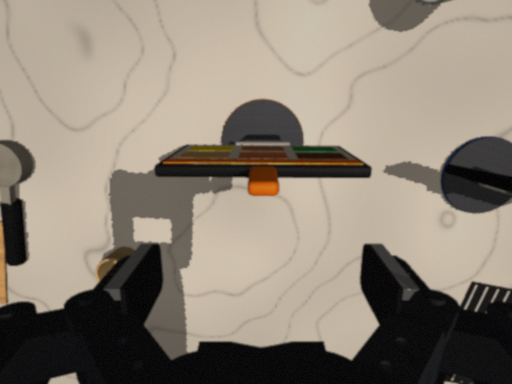

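View pics/s1.png

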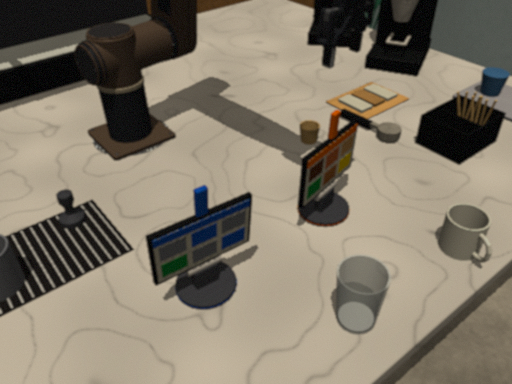

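The wrist view shows the tab at (264,181), within a pixel or two of the prediction, and the screen edge is level with the jaws. Descending.

```bash
python3 -m crank '[[0.01,0,0.2,0,0,0,1],[0.02,0.01,0.4,0,0,0,1],[0.02,0.01,0.55,0,0,0,0.9],[0.02,0.01,0.67,0,0,0,0.8],[0.02,0.01,0.76,0,0,0,0.7],[0.02,0.01,0.83,0,0,0,0.6],[0.02,0.01,0.88,0,0,0,0.55],[0.02,0.01,0.91,0,0,0,0.5],[0.02,0.01,0.92,0,0,0,0.45],[0.02,0.01,0.92,0,0,0,0.4]]' 40
python3 - <<'E'
from fit import *
s=telemetry.get_state();p0=s["eef_pos"];r0=R.from_quat(s["tcp_rot"])
pos,rot=goal([.5925,.1915,.203,-.046,0]);print(p0,rel(pos,rot,p0,r0))
p=imaging.read_camera("wrist");save(p,"w2.png");p=imaging.read_camera("scene");save(p,"s2.png")
E
```

```text
time: 5.35
eef_pos: [0.5999, 0.1898, 0.2198]
tcp_rot: [0.995, 0.102, -0.023, 0.002]
contact_force: [-0.3, -0.0, -0.4]
opening: 0.402
[0.59992525 0.1898358  0.21980595] [ 0.003 -0.021  0.018  0.     0.     0.   ]
```

View pics/w2.png

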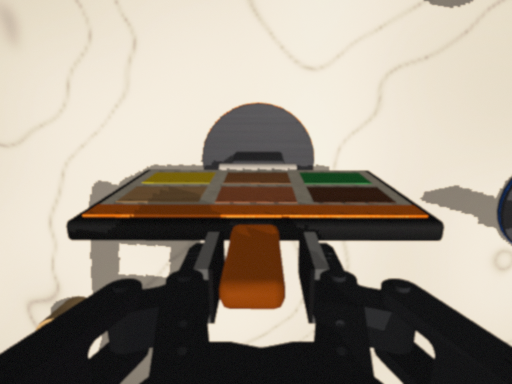

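View pics/s2.png

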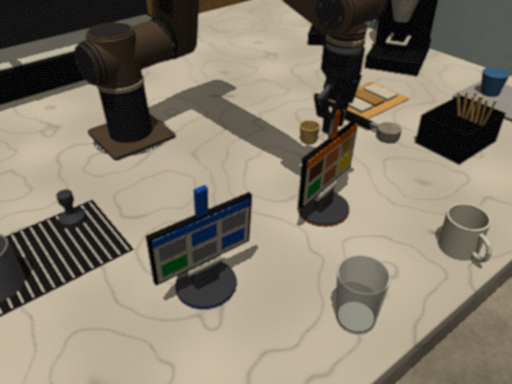

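The tab (centre about column 252) sits roughly 3 mm left of the jaw centre (about 261), which agrees with the pose numbers. I'll shift 3 mm and close gradually.

```bash
python3 -m crank '[[0,-0.01,0.01,0,0,0,0.42],[0,-0.022,0.01,0,0,0,0.42],[0,-0.022,0.01,0,0,0,0.38]]' 40
python3 - <<'E'
from h import *
p=imaging.read_camera("wrist");save(p,"w3.png")
E
```

```text
time: 5.75
eef_pos: [0.5989, 0.1933, 0.2179]
tcp_rot: [0.995, 0.102, -0.023, 0.002]
contact_force: [-0.0, 0.3, 0.4]
opening: 0.38
```

View pics/w3.png

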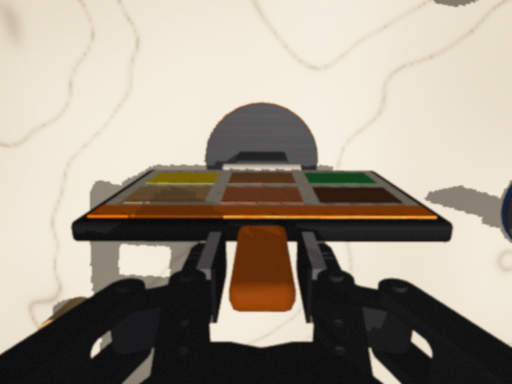

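Centred now: the tab is at column 262 and the fingers are at 222 and 300. Closing gradually.

```bash
python3 -m crank '[[0,0,0,0,0,0,0.35],[0,0,0,0,0,0,0.32],[0,0,0,0,0,0,0.3],[0,0,0,0,0,0,0.28],[0,0,0,0,0,0,0.26],[0,0,0,0,0,0,0.24],[0,0,0,0,0,0,0.2],[0,0,0,0,0,0,0.1],[0,0,0,0,0,0,0],[0,0,0,0,0,0,0]]' 40
python3 - <<'E'
from fit import *
s=telemetry.get_state();print(s["contact_force"],s["wrist_torque"],s["eef_pos"])
q=fit(["scene"],[.5925,.1915,.203,-.046])
E
```

```text
time: 6.8
eef_pos: [0.5989, 0.193, 0.2179]
tcp_rot: [0.995, 0.101, -0.023, 0.002]
contact_force: [-0.7, 0.8, 0.9]
opening: 0.274
[-0.68475507  0.8378176   0.92735445] [ 0.10305737  0.0354461  -0.05258384] [0.59893139 0.19302811 0.21794304]
138.3 [ 0.5891  0.1907  0.2162 -0.0832  0.0388  0.2832] tilt deg -4.77 yaw 12.39
138.7 [ 0.5866  0.1919  0.2149 -0.0875  0.5613  0.7334] tilt deg -5.02 yaw 12.31
138.1 [ 0.5892  0.1913  0.216  -0.0863  0.0757  0.0587] tilt deg -4.94 yaw 12.38
pics/fit_scene_21.png
pics/fit_scene_22.png
```

```bash
python3 - <<'E'
import numpy as np
for t in [.1,.3,.6,1,1.5,2.1,2.8,3.6,4.5,5.5,6.5,7.5,0,1,2,3,4,5,6,7,8,9,10,11,12,8.9,9.7,10.3,10.7,10.9,11.1]:
    a=np.radians(t);print(t,np.round([-1.0533*np.sin(a),1.0533*(1-np.cos(a)),t/90],4))
E
```

```text
0.1 [-0.0018  0.      0.0011]
0.3 [-0.0055  0.      0.0033]
0.6 [-0.011   0.0001  0.0067]
1 [-0.0184  0.0002  0.0111]
1.5 [-0.0276  0.0004  0.0167]
2.1 [-0.0386  0.0007  0.0233]
2.8 [-0.0515  0.0013  0.0311]
3.6 [-0.0661  0.0021  0.04  ]
4.5 [-0.0826  0.0032  0.05  ]
5.5 [-0.101   0.0048  0.0611]
6.5 [-0.1192  0.0068  0.0722]
7.5 [-0.1375  0.009   0.0833]
0 [-0.  0.  0.]
1 [-0.0184  0.0002  0.0111]
2 [-0.0368  0.0006  0.0222]
3 [-0.0551  0.0014  0.0333]
4 [-0.0735  0.0026  0.0444]
5 [-0.0918  0.004   0.0556]
6 [-0.1101  0.0058  0.0667]
7 [-0.1284  0.0079  0.0778]
8 [-0.1466  0.0103  0.0889]
9 [-0.1648  0.013   0.1   ]
10 [-0.1829  0.016   0.1111]
11 [-0.201   0.0194  0.1222]
12 [-0.219   0.023   0.1333]
8.9 [-0.163   0.0127  0.0989]
9.7 [-0.1775  0.0151  0.1078]
10.3 [-0.1883  0.017   0.1144]
10.7 [-0.1956  0.0183  0.1189]
10.9 [-0.1992  0.019   0.1211]
11.1 [-0.2028  0.0197  0.1233]
```

```bash
python3 -m crank '[[-0.0018,0,0,0,0.0011,0,0],[-0.0055,0,0,0,0.0033,0,0],[-0.011,0,0,0,0.0067,0,0],[-0.0184,0,0.0002,0,0.0111,0,0],[-0.0276,0,0.0004,0,0.0167,0,0],[-0.0386,0,0.0007,0,0.0233,0,0],[-0.0515,0,0.0013,0,0.0311,0,0],[-0.0661,0,0.0021,0,0.04,0,0],[-0.0826,0,0.0032,0,0.05,0,0],[-0.101,0,0.0048,0,0.0611,0,0],[-0.1192,0,0.0068,0,0.0722,0,0],[-0.1375,0,0.009,0,0.0833,0,0]]'
```

```text
time: 8.2
eef_pos: [0.5785, 0.1889, 0.2174]
tcp_rot: [0.994, 0.101, 0.043, -0.004]
contact_force: [4.3, 3.0, -1.0]
opening: 0.274
```

Forces match the stiff hinge, so I'll continue.

```bash
python3 -m crank '[[-0.0184,0,0.0002,0,0.0111,0,0],[-0.0368,0,0.0006,0,0.0222,0,0],[-0.0551,0,0.0014,0,0.0333,0,0],[-0.0735,0,0.0026,0,0.0444,0,0],[-0.0918,0,0.004,0,0.0556,0,0],[-0.1101,0,0.0058,0,0.0667,0,0],[-0.1284,0,0.0079,0,0.0778,0,0],[-0.1466,0,0.0103,0,0.0889,0,0],[-0.1648,0,0.013,0,0.1,0,0],[-0.1829,0,0.016,0,0.1111,0,0],[-0.201,0,0.0194,0,0.1222,0,0],[-0.219,0,0.023,0,0.1333,0,0]]'
```

```text
time: 9.4
eef_pos: [0.5466, 0.1823, 0.2109]
tcp_rot: [0.984, 0.1, 0.146, -0.015]
contact_force: [5.0, 4.4, -1.8]
opening: 0.272
```

```bash
python3 -m crank '[[-0.0184,0,0.0002,0,0.0111,0,0],[-0.0368,0,0.0006,0,0.0222,0,0],[-0.0551,0,0.0014,0,0.0333,0,0],[-0.0735,0,0.0026,0,0.0444,0,0],[-0.0918,0,0.004,0,0.0556,0,0],[-0.1101,0,0.0058,0,0.0667,0,0],[-0.1284,0,0.0079,0,0.0778,0,0],[-0.1466,0,0.0103,0,0.0889,0,0],[-0.1648,0,0.013,0,0.1,0,0],[-0.1829,0,0.016,0,0.1111,0,0],[-0.201,0,0.0194,0,0.1222,0,0],[-0.219,0,0.023,0,0.1333,0,0]]'
```

```text
time: 10.6
eef_pos: [0.5166, 0.1762, 0.1977]
tcp_rot: [0.963, 0.098, 0.248, -0.025]
contact_force: [7.1, 6.2, -5.4]
opening: 0.276
```

```bash
python3 -m crank '[[-0.0184,0,0.0002,0,0.0111,0,0],[-0.0368,0,0.0006,0,0.0222,0,0],[-0.0551,0,0.0014,0,0.0333,0,0],[-0.0735,0,0.0026,0,0.0444,0,0],[-0.0918,0,0.004,0,0.0556,0,0],[-0.1101,0,0.0058,0,0.0667,0,0],[-0.1284,0,0.0079,0,0.0778,0,0],[-0.1466,0,0.0103,0,0.0889,0,0],[-0.163,0,0.0127,0,0.0989,0,0],[-0.1775,0,0.0151,0,0.1078,0,0],[-0.1883,0,0.017,0,0.1144,0,0],[-0.1956,0,0.0183,0,0.1189,0,0]]'
python3 -m crank '[[-0.0022,0,0,0,0.0015,0,0],[-0.0037,0,0,0,0.002,0,0],[-0.0037,0,0,0,0.002,0,0]]'
python3 - <<'E'
from fit import *
s=telemetry.get_state();p=s["eef_pos"];r=R.from_quat(s["tcp_rot"])
print(s["contact_force"],s["wrist_torque"],s["time"],p)
z=-r.as_matrix()[:,2];n=np.array([np.cos(.203),np.sin(.203),0]);print("tool tilt",np.degrees(np.arctan2(-z@n,z[2])))
g=p+r.apply([0,0,-.0187]);d=g-np.array([.5925,.1915,.06]);print("tilt from pos",np.degrees(np.arctan2(-d@n,d[2])),np.linalg.norm(d))
q=fit(["scene","top"],[.5925,.1915,.203,.69])
E
```

```text
time: 11.8
eef_pos: [0.4927, 0.1713, 0.1808]
tcp_rot: [0.936, 0.096, 0.336, -0.034]
contact_force: [15.2, 8.8, -11.5]
opening: 0.278
time: 12.1
eef_pos: [0.4922, 0.1712, 0.1803]
tcp_rot: [0.936, 0.095, 0.337, -0.035]
contact_force: [12.9, 7.6, -10.3]
opening: 0.273
[ 12.88907437   7.59995003 -10.28634126] [ 0.60111092 -0.64967908  0.38573003] 12.1 [0.49217952 0.17122095 0.18033855]
tool tilt 39.63104955043381
tilt from pos 40.30202017858668 0.17667573308466888
92.4 [ 0.5922  0.1926  0.2177  0.6755 -0.4796  0.4455 -0.099   0.2435] tilt deg 38.7 yaw 12.47
104.8 [0.5916 0.1926 0.2189 0.6716 0.2494 0.6157 0.3062 0.5525] tilt deg 38.48 yaw 12.54
89.1 [ 0.5914  0.1921  0.2117  0.6666 -0.4175  0.1755  0.0026  0.0523] tilt deg 38.19 yaw 12.13
pics/fit_scene_23.png
pics/fit_scene_24.png
pics/fit_top_25.png
pics/fit_top_26.png
```

```bash
python3 -m crank '[[0,-0.001,0.002,0,0,0,0],[0,-0.002,0.004,0,0,0,0],[0,-0.002,0.004,0,0,0,0]]'
```

```text
time: 12.8
eef_pos: [0.4922, 0.1713, 0.1803]
tcp_rot: [0.936, 0.096, 0.337, -0.034]
contact_force: [0.6, 2.4, -2.6]
opening: 0.277
```

View pics/fit_scene_24.png

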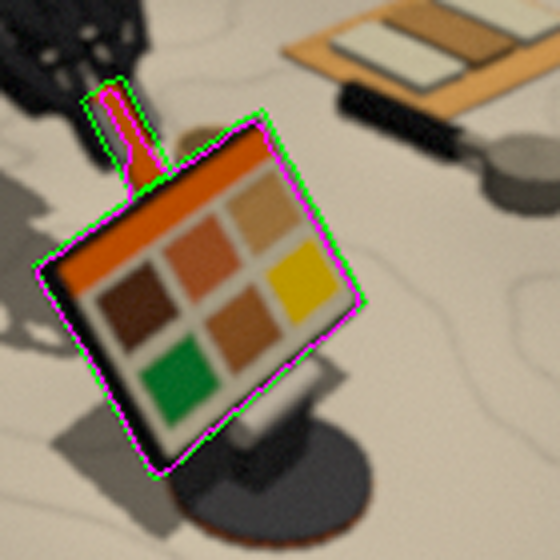

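View pics/fit_top_26.png

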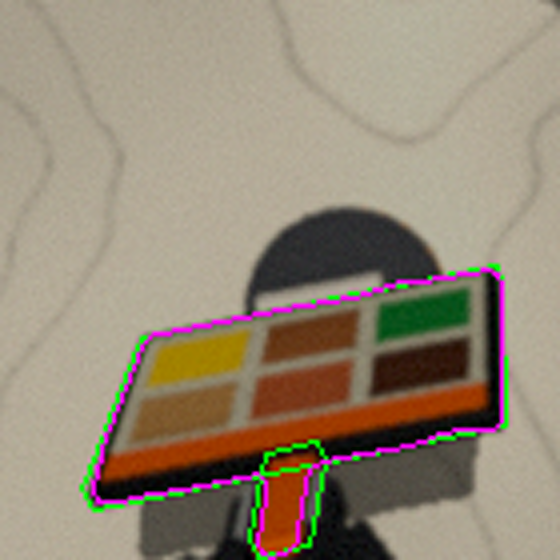

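```bash
cat > fit2.py <<'E'
from fit import *
def fit2(q0,names=("scene","top"),useTab=False):
    D=[]
    for n in names:
        for p,m in masks(n):
            w=np.ones((384,512),np.float32)
            if not useTab:
                for dt in (-.08,0,.08):
                    q=list(q0);q[3]+=dt
                    uv=np.array([proj(p,X) for X in hulls(q)[0][1]])
                    t=np.zeros((384,512),np.uint8);cv2.fillConvexPoly(t,cv2.convexHull(uv.round().astype(np.int32)),1);w[cv2.dilate(t,np.ones((9,9)))>0]=0
            D.append((n,p,cv2.GaussianBlur(m["pixels"].astype(np.float32),(0,0),1.5),w))
    # er: erosion of network mask (blurred threshold offset) as free gain
    def cost(q):
        c=0
        for n,p,m,w in D:
            i=names.index(n); sh=q[4+2*i:6+2*i]
            c+=(w*(sil(p,q,sh)-m)**2).sum()/len(D)+2*np.sum(sh**2)
        return c+ (np.sum(((q[:2]-np.array(q0[:2]))/.002)**2)+((q[2]-q0[2])/.015)**2)*1.
    for t0 in (q0[3]+.06,q0[3]-.06):
        q=np.r_[q0[:3],t0,np.zeros(2*len(names))]
        sim=np.array([q]+[q+d for d in np.diag(np.r_[.004,.004,.03,.08,np.ones(2*len(names))])])
        r=minimize(cost,q,method="Nelder-Mead",options=dict(initial_simplex=sim,maxfev=1000,xatol=1e-4,fatol=.01))
        print(round(r.fun,1),np.round(r.x,4),"tilt",np.degrees(r.x[3]).round(2))
E
python3 - <<'E'
from fit2 import *
fit2([.5925,.1915,.203,.69])
s=telemetry.get_state();print(s["time"])
p=s["eef_pos"];r=R.from_quat(s["tcp_rot"])
n=np.array([np.cos(.203),np.sin(.203),0])
g=p+r.apply([0,0,-.0187]);d=g-np.array([.5925,.1915,.06]);print("tilt from pos",np.degrees(np.arctan2(-d@n,d[2])),np.linalg.norm(d))
E
```

```text
31.3 [ 0.5913  0.193   0.2168  0.6814  0.1037  0.0781  0.5423 -0.1005] tilt 39.04
24.8 [ 0.5913  0.1917  0.211   0.6696 -0.1655  0.1146  0.1298  0.1297] tilt 38.36
13.2
tilt from pos 40.228510254222435 0.17659585735708067
```

```bash
python3 -m crank '[[-0.001,0,0,0,0.0006,0,0],[-0.0035,0,0,0,0.002,0,0],[-0.006,0,0,0,0.0035,0,0],[-0.0074,0,0,0,0.0044,0,0],[-0.0074,0,0,0,0.0044,0,0],[-0.0068,0,0,0,0.0044,0,0],[-0.0068,0,0,0,0.0044,0,0]]' 
python3 -m crank '[[0,0,0,0,0,0,0],[0,0,0,0,0,0,0]]' 20
```

```text
time: 13.9
eef_pos: [0.4925, 0.1714, 0.1806]
tcp_rot: [0.935, 0.095, 0.341, -0.035]
contact_force: [3.6, 3.3, -3.3]
opening: 0.276
time: 14.1
eef_pos: [0.4925, 0.1714, 0.1806]
tcp_rot: [0.935, 0.095, 0.341, -0.035]
contact_force: [5.3, 2.4, -3.8]
opening: 0.272
```

```bash
python3 -m crank '[[0,0,0,0,0,0,0.3],[0,0,0,0,0,0,0.33],[0,0,0,0,0,0,0.37],[0,0,0,0,0,0,0.42],[0,0,0,0,0,0,0.48],[0,0,-0.02,0,0,0,0.5],[0,0,-0.08,0,0,0,0.5],[0,0,-0.18,0,0,0,0.5],[0,0,-0.32,0,0,0,0.5],[0,0,-0.5,0,0,0,0.5],[0,0,-0.7,0,0,0,0.5],[0,0,-0.7,0,0,0,0.5]]'
python3 - <<'E'
from fit2 import *
fit2([.5925,.1915,.203,.69],useTab=True)
fit(["scene","top"],[.5925,.1915,.203,.69])
print(telemetry.get_state()["time"])
E
```

```text
time: 15.3
eef_pos: [0.4265, 0.1577, 0.2663]
tcp_rot: [0.933, 0.095, 0.346, -0.035]
contact_force: [-0.3, 0.2, 0.5]
opening: 0.502
55.1 [ 0.5924  0.1926  0.2206  0.6786 -0.273   0.3425  0.1346  0.4202] tilt 38.88
50.9 [ 0.5918  0.1915  0.2172  0.6681 -0.3483  0.3147  0.1901  0.1827] tilt 38.28
37.0 [ 0.5928  0.1915  0.2132  0.6893 -0.0885  0.1006  0.0681  0.061 ] tilt deg 39.49 yaw 12.22
45.5 [0.592  0.1924 0.2192 0.6844 0.2463 0.4115 0.6095 0.0417] tilt deg 39.21 yaw 12.56
35.9 [ 0.592   0.1924  0.2168  0.6812 -0.2937  0.3552  0.3422 -0.0014] tilt deg 39.03 yaw 12.42
pics/fit_scene_36.png
pics/fit_scene_37.png
pics/fit_top_38.png
pics/fit_top_39.png
16.2
```

```bash
python3 - <<'E'
from fit2 import *
n=np.array([np.cos(.21),np.sin(.21),0])
for k in range(2):
    a,u=pin("menu_tab","scene");b,v=pin("menu_tab","top")
    X=tri(a,b,u,v);d=X-[.587,.196,.052];d0=np.array([.5971,.1969,.2331])-[.587,.196,.052]
    an=lambda d:np.degrees(np.arctan2(-d@n,d[2]))
    print(X,"tilt",an(d),"start",an(d0))
import json
D=[(n_,p,cv2.GaussianBlur(m["pixels"].astype(np.float32),(0,0),1.5)) for n_ in("scene","top") for p,m in masks(n_)[:1]]
for x,y in ((.5925,.1915),(.591,.192)):
  best=None
  for t in np.radians(np.arange(37,43,.5)):
    def c(z):
        return sum(((sil(p,[x,y,z[0],t],z[1+2*i:3+2*i])-m)**2).sum() for i,(_,p,m) in enumerate(D))+2*np.sum(z[1:]**2)
    r=minimize(c,[.213,0,0,0,0],method="Powell",options=dict(maxiter=4,xtol=1e-3,ftol=1e-4),bounds=[(.1,.3)]+[(-3,3)]*4)
    print(np.degrees(t).round(1),round(r.fun,1),np.round(r.x,3))
save(D[0][1],"s5.png")
print(telemetry.get_state()["time"])
E
```

```text
[0.48058557 0.1709861  0.19492438] tilt 37.40431498408832 start -3.1812857145092583
[0.47882759 0.16908318 0.19775215] tilt 37.39283208094618 start -3.1812857145092583
37.0 103.2 [ 0.218 -1.423  0.818  0.468  1.427]
37.5 78.6 [ 0.217 -1.126  0.708  0.395  1.082]
38.0 62.5 [ 0.215 -0.733  0.458  0.401  0.816]
38.5 48.9 [ 0.214 -0.706  0.63   0.116  0.632]
39.0 45.6 [ 0.212 -0.477  0.266  0.     0.307]
39.5 46.2 [ 0.21  -0.291  0.273 -0.098  0.031]
40.0 55.8 [ 0.211 -0.052  0.135 -0.288 -0.199]
40.5 68.4 [ 0.209  0.107 -0.087 -0.407 -0.421]
41.0 87.5 [ 0.205  0.254 -0.147 -0.332 -0.935]
41.5 110.9 [ 0.2    0.612 -0.08  -0.311 -0.961]
42.0 139.6 [ 0.204  0.724 -0.237 -0.625 -1.152]
42.5 171.3 [ 0.195  0.872 -0.359 -0.296 -1.504]
37.0 98.0 [ 0.219 -0.916  1.198  0.722  0.659]
37.5 72.9 [ 0.217 -0.828  0.9    0.675  0.425]
38.0 58.4 [ 0.216 -0.632  0.808  0.445  0.159]
38.5 48.7 [ 0.214 -0.484  0.784  0.399 -0.048]
39.0 45.0 [ 0.215 -0.203  0.702  0.171 -0.342]
39.5 47.8 [ 0.21  -0.029  0.611  0.162 -0.6  ]
40.0 58.5 [ 0.205  0.143  0.716  0.101 -0.822]
40.5 73.3 [ 0.204  0.287  0.225  0.027 -1.046]
41.0 93.3 [ 0.206  0.543  0.089 -0.134 -1.434]
41.5 118.8 [ 0.201  0.774  0.262 -0.326 -1.605]
42.0 152.2 [ 0.201  0.907  0.008 -0.272 -1.902]
42.5 183.8 [ 0.198  1.18  -0.065 -0.288 -2.168]
17.0
```

View pics/s5.png

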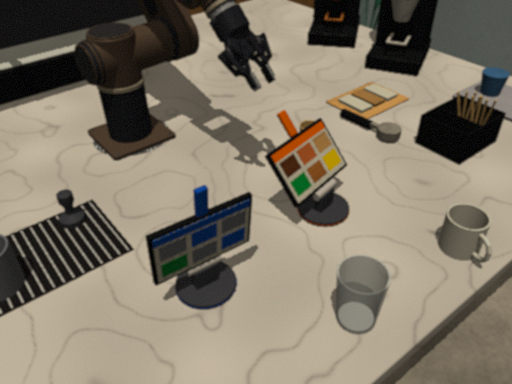

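```bash
python3 - <<'E'
from h import *
s=telemetry.get_state();print(s["time"],s["contact_force"],abs(s["dq"]).max()); print(ticket.sign_off())
E
```

```text
17.0 [ 0.53895086 -0.5171246   0.56099595] 0.0017666646132644302
the job is handed in; nothing more can be done
None
```

I leaned the orange-tab screen back to roughly 40°, released it and handed the job in at 17.0 s; my checks put it between 37.4° and about 40°. I moved it slowly along its hinge arc while pinching the tab. I let the built-up grip force ease before opening the jaws, then backed about 10 cm away.

**Final angle:** the checks after release do not fully agree.

| Check | Reading |
|---|---|
| Outline fit, scene and top cameras | about 39.2° (runs ranged 38.3–39.5°) |
| Arm position while gripping | about 40.2° |
| Triangulated tab position (least accurate; it read the start about 0.6° further forward than the outline fit) | about 37.4° |

- **Small correction that may not have moved it:** just before release I tried a 0.4° nudge further back, but the measured tool position hardly changed. I did not regrasp to adjust further, because that risked a knock.
- **Forces:** every wrist force reading I took stayed at about 21 N or less. It was near zero after release, so the robot is touching nothing.
- **Staying put:** pictures taken over about 1.7 s after release showed no movement beyond the spread of the fits. The blue-tab screen looks unchanged in the pictures, and the arm only passed high over that area.

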